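# Fetch the specimen dish from behind the bottles for imaging

### The arm

A 6-joint arm with a two-finger parallel gripper is mounted at the origin on the work surface. World frame = base frame: x ahead of the robot, y to its left, z up, the work surface at z = 0. Lengths are in m, angles in rad, forces in N, time in s.
With the tool pointing down it reaches from about 0.225 to 0.875 m from the base axis. Payload 3.4 kg.
Tool frame: the origin (TCP) lies at the very end of the fingers, on their centre line; the grasp point (between the pads) lies 19 mm behind it; z points along the fingers, y is the direction in which the jaws open and shut (so a half turn about z gives the same grasp; the last joint's range is limited). The gripper opens to 85 mm and grips with 20 to 120 N. Pads are 22 mm wide; open, the fingers measure 114 mm over their backs; the gripper's body (76 mm by 85 mm) begins 54 mm behind the grasp point. The pads swing forward as they close: fully open they stand 13 mm farther back than shut.
Start: joints at [-1.452, 0.276, 1.505, -0, 1.361, -0.121], TCP at [0.137, -0.559, 0.231] pointing down, gripper open.
Joint ranges: [-2.89, 2.89], [-0.75, 2.08], [0.22, 2.7], [-1.18, 4.32], [0.11, 2.71], [-2.7, 2.7]. Speed limits (rad/s): [2.57, 2.57, 3.14, 3.14, 3.14, 3.14].

### API

Orientations are given as a unit quaternion [w, x, y, z].
In Python, from rig import manip gives the robot as it stands. The module is installed in compiled form; this text tells all that it offers.
- The arm moves only by the tool carry_out, never from a script. Its argument "moves" is one flat list of numbers, 5 for each row, row after row: the opening in per cent of the stroke, from 0 (shut) to 100 (fully open), then the shift along the world's x, y, z in cm, then the turn about the world's z in rad. A call has exactly 10 rows; each row shifts and turns the commanded pose from where the row before left it; what a row does not reach is not made up. A row lasts 1/10 s, in which the tool goes at most 50 mm and 8.59 degrees, less where a joint would pass 70% of its speed; a pose out of reach is approached as far as the arm can. A call is refused whole if a number of a shift passes 5 or a number of a turn 0.15, either way. A call with a gripper value outside its range is refused whole. The fingers move at their own pace and stop on an object; "squeeze" is the grip in N (left out, the last holds). Time passes only in rows, so rows that do not move let the fingers close, or fill a call up. It gives the time, the measured TCP pose, the force and the opening at its end, in the units of the state.
- manip.get_state(): the state, without advancing time (a new reading comes with each control period).
- manip.get_image(name): name is "scene" or "top" or "wrist"; returns the picture (420x560x3 uint8, red, green, blue); there is no depth.
- manip.camera_info(name): a dict with "fov_y" (degrees; the focal length in pixels is half the picture's height over the tangent of half this angle, whatever the lens; pixels are square), "cx", "cy" (the principal point, pixels), "rvec" (rotation vector, rad) and "tvec" (3), from world to camera coordinates, as OpenCV has them; the wrist camera has in their place "hand_eye" (4x4, takes a point from camera to tool coordinates, whose origin is the TCP and whose axes are the flange's). Camera axes: x right, y down, z forward; pixel columns grow to the right and rows downward; lengths in m; the calibration is good to about 2 mm. A picture is of the moment at which its call begins: read the wrist's pose just before it. camera_info takes no time and is no camera call.
- manip.sign_off(): hands the job in, once; it reports no verdict.
The state is a dict: "clock": time; "qpos": joint angles; "qd": joint speeds; "effort": joint torques, N m; "position": TCP position; "ee_rot": TCP orientation; "contact_force": force on the tool from outside, world axes, zero at the start; "moment": the same for the moment, N m; "width": finger opening in m.
Only numpy, scipy, OpenCV 4.12 (cv2) and the standard library are available. Lean on these libraries where they do the work, as an engineer would, in place of code of your own. Each camera call takes 0.05 s, during which the arm holds its last target. There are 200 camera calls.

### The job

The small specimen dish in the grey rack is hemmed in by three reagent bottles: first stand all three bottles upright in the white side tray, then set the dish flat on the centre of the round glass window of the imager and leave it there, and only then put each bottle back on the very spot in the rack where it stood at the start. Keep bottles and dish upright throughout, set everything down gently instead of dropping it, and leave the beaker and the stack of larger dishes where they are.

Things in the scene. Friction and masses are not known exactly. Their poses are not given: they have to be found in the camera images.
- tall_bottle: loose round white plastic bottle, the tallest and slimmest: body 48 mm across, 115 mm high overall, with a black screw cap 34 mm across forming its top 30 mm (from 85 to 115 mm). It is easily gripped by the cap. Origin: centre of its underside, z up. About 0.16 kg. At the start it stands on one of the three ring marks of the rack (which one varies).
- jar: loose round amber glass jar, squat and wide: body 58 mm across, 95 mm high overall, with a wide black screw cap 46 mm across forming its top 30 mm (from 65 to 95 mm). Origin: centre of its underside, z up. About 0.22 kg. Starts on one of the three ring marks of the rack (which one varies).
- square_bottle: loose white plastic bottle of square section, 44 x 44 mm, 105 mm high overall, with a round black screw cap 34 mm across forming its top 30 mm (from 75 to 105 mm). Origin: centre of its underside, z up, x and y square to its sides. About 0.18 kg. Starts on one of the three ring marks of the rack (which one varies).
- dish: loose small round specimen dish with a fixed clear lid, white base and a plain round paper spot on top: 42 mm across, 16 mm high, 25 g. Origin: centre of its underside, z up. It starts in the rack between the bottles, near the rack's back wall.
- rack: fixed grey metal rack: floor plate 170 (x) x 210 (y) mm, 6 mm thick (floor 6 mm above the bench), a back wall 30 mm high along its +x edge, other sides open. Origin: centre of the plate's underside; z up. Three dark ring marks 68 mm across, at (-30, 0), (30, 58) and (30, -58) mm in its axes, each bear a bottle at the start; the dish starts at (30, 0); all to within 5 mm. Place and yaw vary.
- tray: fixed white plastic side tray, empty at the start: outside 270 (x) x 140 (y) mm, walls 5 mm thick and 14 mm high, inner floor 5 mm above the bench; room for the three bottles in a row along its x axis (75 mm apart is comfortable). Origin: centre of its underside; z up. It stands left or right of the rack; which one varies.
- window (a point): centre of the round glass window, 60 mm across with a steel rim, flush in the flat black stage on top of the imager, 95 mm above the bench. The imager is a fixed low white box 220 (x) x 200 mm; its folded light arm begins 105 mm from this point towards its +x and is up to 230 mm high. Axes square to the imager, z up. It stands left or right of the rack, the tray on the other side.
- beaker: loose open glass beaker, 68 mm across, 85 mm high, between the robot and the rack; not to be moved. Origin: centre of its underside.
- dish_stack: loose stack of three larger clear-lidded dishes (one piece), 60 mm across and 46 mm high, between the robot and the rack; not to be moved. Origin: centre of its underside.
There are look-alikes about, which are no part of the job. Several things have the shape of the dish; the one meant has the colours described above.

How it is judged:
On the way, in this order (a step that is already met when the one before it is completed fails the run):
1. all three bottles stand upright on the floor of the side tray (x of tall_bottle in the frame of tray between -0.11 and 0.11 m and y of tall_bottle in the frame of tray between -0.05 and 0.05 m and z of each of tall_bottle, jar, square_bottle in the frame of tray below 0.01 m and angle between each of tall_bottle, jar, square_bottle's own z axis and vertical below 0.12 rad and linear speed of each of tall_bottle, jar, square_bottle below 0.03 m/s and x of jar in the frame of tray between -0.11 and 0.11 m and y of jar in the frame of tray between -0.05 and 0.05 m and x of square_bottle in the frame of tray between -0.11 and 0.11 m and y of square_bottle in the frame of tray between -0.05 and 0.05 m), for 0.2 s.
2. the dish lies flat on the imager's window, released, while the bottles are still in the tray (all of step 1 and horizontal distance between dish and window below 0.012 m and z of dish in the frame of window between -0.004 and 0.004 m and angle between dish's own z axis and vertical below 0.1 rad and linear speed of dish below 0.03 m/s and contact force between dish and the fingers below 0.1 N), for 0.2 s.
3. each bottle is back where it stood at the start (distance of each of tall_bottle, jar, square_bottle from where it was at the start of the episode below 0.015 m and angle between each of tall_bottle, jar, square_bottle's own z axis and vertical below 0.1 rad and linear speed of each of tall_bottle, jar, square_bottle below 0.03 m/s), for 0.2 s.
At the end, for the whole second after the job is handed in: The dish lies flat on the imager's stage with its centre within 12 mm of the window's centre; each bottle stands upright in the rack within 15 mm of where it itself stood at the start; all are released and at rest (all of step 3 and horizontal distance between dish and window below 0.012 m and z of dish in the frame of window between -0.004 and 0.004 m and angle between dish's own z axis and vertical below 0.1 rad and linear speed of dish below 0.03 m/s and contact force between each of tall_bottle, jar, square_bottle, dish and the fingers below 0.1 N); the robot touches nothing.
It fails at once if a bottle or the dish is tipped by more than 35 degrees (angle between any of tall_bottle, jar, square_bottle, dish's own z axis and vertical above 0.61 rad).
It fails at once if a bottle is dropped: it comes within 15 mm of the bench at over 0.5 m/s ((height (world z) of tall_bottle below 0.015 m and linear speed of tall_bottle above 0.5 m/s) or (height (world z) of jar below 0.015 m and linear speed of jar above 0.5 m/s) or (height (world z) of square_bottle below 0.015 m and linear speed of square_bottle above 0.5 m/s)).
It fails at once if the dish is dropped onto the imager: it comes within 10 mm of the stage at over 0.45 m/s (horizontal distance between dish and window below 0.06 m and z of dish in the frame of window below 0.01 m and linear speed of dish above 0.45 m/s).
It fails at once if the beaker or the stack of larger dishes is shifted by more than 20 mm (distance of any of beaker, dish_stack from where it was at the start of the episode above 0.02 m).
It also fails if it takes over 138 s, if anything falls off the work surface, if the arm or the gripper's body presses on something with over 40 N, if the wrist force passes 120 N, or if a joint passes its speed limit or range.

## Working session

There is one attempt and no reset: what is moved stays moved. The work goes in short steps, Python scripts to look and compute and a tool call to move; the robot and the scene stay as the last step left them, time stands still between calls to the robot, and variables do not carry over. Pictures are saved under pics/ and viewed, about 12 in all and at most 16, crops included, and the job is handed in when it is done.

Besides the shell and the picture viewer there is one more tool, called after ">>>" as name(argument=value, ...) on one line, values as JSON. carry_out: Moves the arm, as the interface text tells. Its arguments: {"type":"object","properties":{"moves":{"type":"array","items":{"type":"number"}},"squeeze":{"type":"number"}},"required":["moves"]}

```bash
mkdir -p pics
python3 - <<'E'
from rig import manip
import cv2
print(manip.get_state())
for n in("scene","top","wrist"):
    print(n,manip.camera_info(n))
for n in("scene","top"):
    cv2.imwrite(f"pics/{n}0.png",manip.get_image(n)[:,:,::-1])
E
```

```text
{'clock': 0.0, 'qpos': array([-1.45203981e+00,  2.76610909e-01,  1.50613966e+00, -6.33539594e-06,
        1.36068905e+00, -1.21014270e-01]), 'qd': array([ 0.00088167, -0.00015271, -0.00064292, -0.00121434, -0.00186655,
       -0.00119698]), 'effort': array([ 6.31747698e-04, -4.16778302e+01, -2.45802462e+01, -1.04070086e-04,
        1.11877199e-02,  8.72645476e-07]), 'position': array([ 0.13647269, -0.55802741,  0.23042803]), 'ee_rot': array([-9.23482766e-04,  9.92821846e-01,  1.19599032e-01, -2.05492796e-06]), 'contact_force': array([-0.83563388,  0.00869164,  0.41145302]), 'moment': array([-0.00267134,  0.01081014, -0.00860084]), 'width': 0.08536519474859015}
scene {'fov_y': 49.256034420413414, 'cx': 279.6324851790838, 'cy': 216.9542483918926, 'rvec': array([ 2.26841079,  1.38569713, -0.3577152 ]), 'tvec': array([-0.29083438, -0.41541504,  1.2717725 ])}
top {'fov_y': 47.0688486750731, 'cx': 280.6434059170695, 'cy': 200.6602339468982, 'rvec': array([ 2.16618088, -2.17491481,  0.10092739]), 'tvec': array([-0.01085372,  0.58782477,  1.0323619 ])}
wrist {'fov_y': 70.45958439736647, 'cx': 281.5534752405164, 'cy': 214.252605518377, 'hand_eye': array([[ 1.20848683e-03, -9.45038037e-01, -3.26958175e-01,
         8.40080029e-02],
       [ 9.99998604e-01,  1.51924533e-03, -6.95072034e-04,
        -1.10608474e-03],
       [ 1.15359919e-03, -3.26956878e-01,  9.45038554e-01,
        -1.42811172e-01],
       [ 0.00000000e+00,  0.00000000e+00,  0.00000000e+00,
         1.00000000e+00]])}
```

View pics/scene0.png

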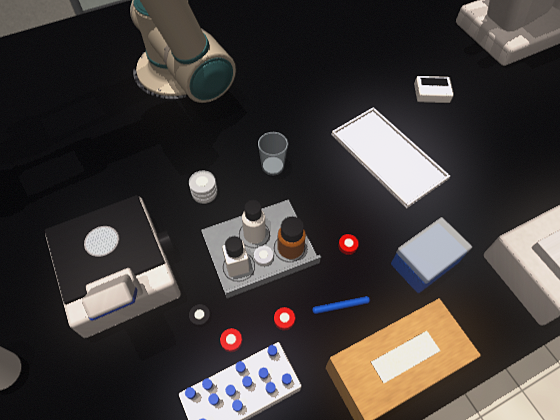

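View pics/top0.png

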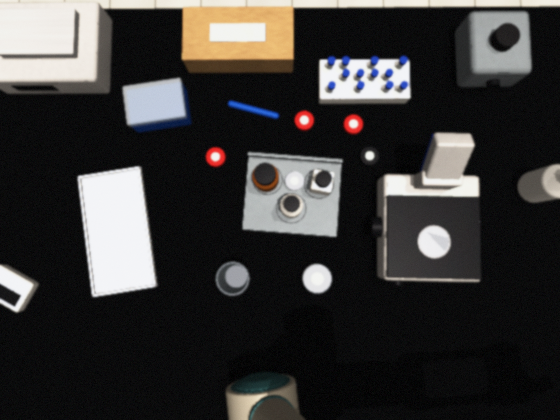

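The top view (up = +x, left = +y) shows the tray at (118,230), the rack at (293,195) and the imager with its window at (434,242). In the rack the jar is at (265,178), the square bottle at (321,182), the tall bottle at (291,206) and the dish at (294,181).

```bash
cat > h.py <<'E'
import numpy as np, cv2
from rig import manip
from scipy.spatial.transform import Rotation as R
def cam(n, st=None):
    c=manip.camera_info(n); f=210/np.tan(np.radians(c["fov_y"]/2))
    K=np.array([[f,0,c["cx"]],[0,f,c["cy"]],[0,0,1]])
    if "rvec" in c: Rw=cv2.Rodrigues(c["rvec"])[0]; t=c["tvec"]
    else:
        q=st["ee_rot"]; T=np.eye(4); T[:3,:3]=R.from_quat([*q[1:],q[0]]).as_matrix(); T[:3,3]=st["position"]
        M=np.linalg.inv(T@c["hand_eye"]); Rw,t=M[:3,:3],M[:3,3]
    return K,Rw,t
def px2w(C,uv,z):
    K,Rw,t=C; o=-Rw.T@t; d=Rw.T@np.linalg.inv(K)@np.array([*uv,1.])
    return o+d*(z-o[2])/d[2]
def w2px(C,p):
    K,Rw,t=C; return cv2.projectPoints(np.atleast_2d(np.array(p,float)),cv2.Rodrigues(Rw)[0],t,K,None)[0][:,0]
E
python3 - <<'E'
from h import *
im=cv2.imread("pics/top0.png"); C=cam("top")
def blob(roi,lo,hi):
    x0,y0,x1,y1=roi; m=cv2.inRange(im[y0:y1,x0:x1],lo,hi)
    c=max(cv2.findContours(m,0,2)[0],key=cv2.contourArea)+[x0,y0]; return c
t=cv2.minAreaRect(blob((60,150,175,310),(130,)*3,(255,)*3))
tc=np.array([px2w(C,p,.014) for p in cv2.boxPoints(t)]);print("tray",t,tc.round(3),tc.mean(0))
w=cv2.fitEllipse(blob((400,205,470,270),(90,)*3,(255,)*3)); print("win",w,px2w(C,w[0],.095))
for n,p,z in(("jar",(265,177),.101),("sq",(322,179),.111),("tall",(290,203),.121),("dish",(294,181),.022),("beaker",(232,278),.04),("stack",(317,279),.046)):print(n,px2w(C,p,z).round(3))
rk=[px2w(C,p,z).round(3) for p,z in(((249,155),.036),((342,159),.036),((338,236),.006),((244,231),.006))];print(rk)
a=cv2.resize(im[145:245,235:350],None,fx=5,fy=5,interpolation=2); cv2.imwrite("pics/rk.png",a)
E
```

```text
tray ((115.75682067871094, 231.10043334960938), (123.6062240600586, 65.48585510253906), 82.303955078125) [[0.651 0.448 0.014]
 [0.67  0.303 0.014]
 [0.398 0.26  0.014]
 [0.379 0.402 0.014]] [0.5245106  0.35312119 0.014     ]
win ((433.6260986328125, 241.41233825683594), (33.2414436340332, 34.230045318603516), 134.17103576660156) [ 0.49643683 -0.32545505  0.095     ]
jar [0.63  0.019 0.101]
sq [ 0.624 -0.098  0.111]
tall [ 0.574 -0.032  0.121]
dish [ 0.632 -0.043  0.022]
beaker [0.421 0.092 0.04 ]
stack [ 0.418 -0.09   0.046]
[array([0.688, 0.056, 0.036]), array([ 0.679, -0.149,  0.036]), array([ 0.51 , -0.141,  0.006]), array([0.522, 0.069, 0.006])]
```

View pics/rk.png

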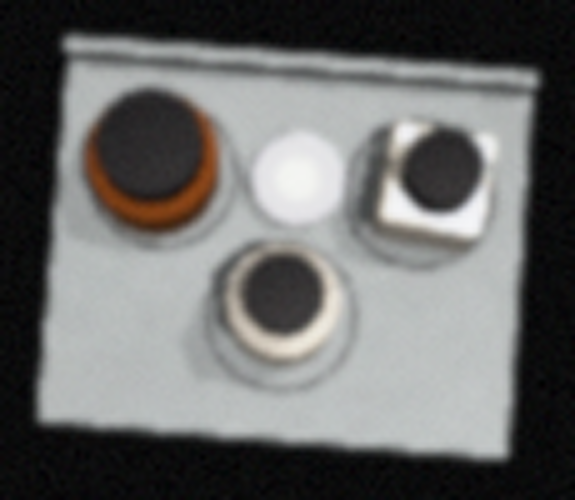

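>>> carry_out(moves=[100, 2.5, 3.0, 0.2, -0.03, 100, 3.1, 3.7, 0.2, -0.03, 100, 3.1, 3.7, 0.2, -0.03, 100, 3.1, 3.7, 0.2, -0.03, 100, 3.1, 3.7, 0.2, -0.03, 100, 3.1, 3.7, 0.2, -0.03, 100, 3.1, 3.7, 0.2, -0.03, 100, 3.1, 3.7, 0.2, -0.03, 100, 3.1, 3.7, 0.2, -0.03, 100, 3.1, 3.7, 0.2, -0.03], squeeze=40)

```text
clock: 1.1
position: [0.4413, -0.1937, 0.2512]
ee_rot: [0.0, 1.0, -0.031, -0.0]
contact_force: [-0.2, -1.1, 0.5]
width: 0.0852
```

>>> carry_out(moves=[100, 3.1, 3.7, 0, 0, 100, 3.1, 3.7, 0, 0, 100, 3.1, 3.7, 0, 0, 100, 3, 3.6, 0, 0, 100, 1.2, 1.5, 0, 0, 100, 0, 0, 0, 0, 100, 0, 0, 0, 0, 100, 0, 0, 0, 0, 100, 0, 0, 0, 0, 100, 0, 0, 0, 0])

```text
clock: 2.1
position: [0.575, -0.0346, 0.2516]
ee_rot: [0.0, 1.0, -0.031, 0.0]
contact_force: [0.1, -0.4, 0.3]
width: 0.0853
```

```bash
cat > look.py <<'E'
import sys,json
from h import *
n=sys.argv[1]; s=manip.get_state(); im=manip.get_image("wrist")[:,:,::-1].copy()
cv2.imwrite(f"pics/{n}.png",im)
json.dump({k:list(s[k]) for k in("position","ee_rot")},open(f"pics/{n}.json","w"))
print(s["clock"],s["position"].round(4),"yaw",round(2*np.arctan2(s["ee_rot"][2],s["ee_rot"][1]),3),s["width"],s["contact_force"].round(1))
E
python3 look.py w1
```

```text
2.1 [ 0.575  -0.0346  0.2516] yaw -0.062 0.08531338967479932 [ 0.1 -0.4  0.3]
```

View pics/w1.png

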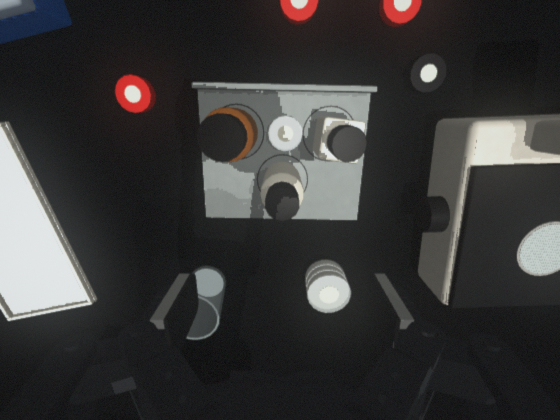

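The wrist view shows cap tops at about jar (223,136), square (348,143) and tall (281,203), with the dish at (285,133). I'll turn these into positions and compare them with the top camera.

```bash
cat > tri.py <<'E'
from h import *
import json
E
python3 - <<'E'
from h import *; import json
s=json.load(open("pics/w1.json")); C=cam("wrist",s); T=cam("top")
for n,a,b,z in(("jar",(223,136),(265,173.6),.101),("sq",(348,143),(323.4,178.6),.111),("tall",(282,203),(291.6,203.6),.121),("dish",(285,133),(294.8,180),.022)):print(n,px2w(C,a,z).round(4),px2w(T,b,z).round(4))
im=cv2.imread("pics/w1.png"); g=im
# model overlay check
import itertools
def circ(p,z,r): 
    a=np.linspace(0,6.28,60); return np.c_[p[0]+r*np.cos(a),p[1]+r*np.sin(a),0*a+z]
top=cv2.imread("pics/top0.png")
for I,CC,roi,col in((im,C,(190,75,390,225),None),(top,T,(235,145,350,245),None)):
    k=4; x0,y0,x1,y1=roi; o=cv2.resize(I[y0:y1,x0:x1],None,fx=k,fy=k,interpolation=2)
    o=cv2.convertScaleAbs(o,alpha=1.4,beta=20)
    for n,a,b,z,r in(("jar",(223,136),(265,173.6),.101,.023),("sq",(348,143),(323.4,178.6),.111,.017),("tall",(282,203),(291.6,203.6),.121,.017),("dish",(285,133),(294.8,180),.022,.021)):
        p=(px2w(C,a,z)+px2w(T,b,z))/2
        for zz,c in((z,(0,255,0)),(z-.03 if n!="dish" else .006,(0,255,255))):
            q=(w2px(CC,circ(p,zz,r))-[x0,y0]+.5)*k; cv2.polylines(o,[q.astype(int)],True,c,1)
    cv2.imwrite(f"pics/ov{x0}.png",o)
a=cv2.imread("pics/ov190.png"); b=cv2.imread("pics/ov235.png")
o=np.zeros((600+0,800,3),np.uint8); o[:600,:800]=a; cv2.imwrite("pics/ovA.png",o)
E
```

```text
jar [0.6397 0.0188 0.101 ] [0.6369 0.0186 0.101 ]
sq [ 0.627  -0.0986  0.111 ] [ 0.6245 -0.1007  0.111 ]
tall [ 0.5755 -0.0339  0.121 ] [ 0.5728 -0.0355  0.121 ]
dish [ 0.6336 -0.0411  0.022 ] [ 0.6344 -0.0448  0.022 ]
```

View pics/ovA.png

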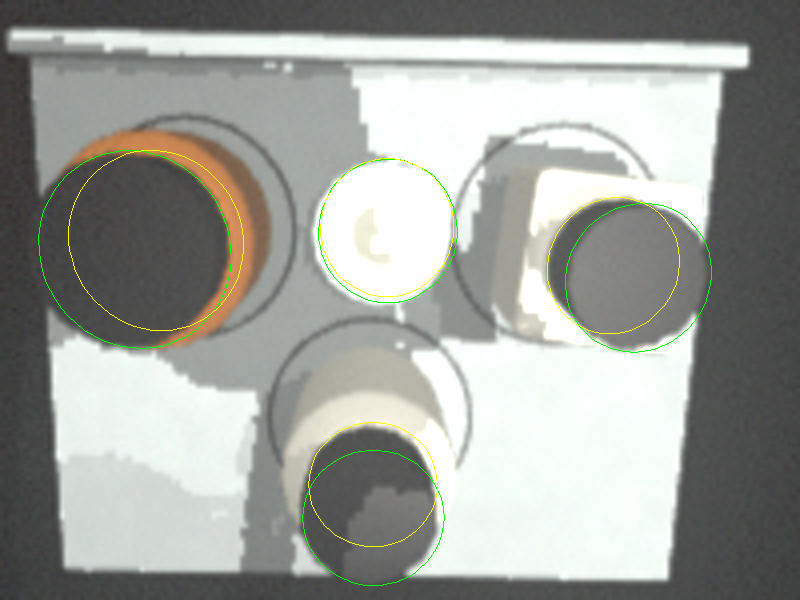

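>>> carry_out(moves=[100, 0, 0, -3, 0, 100, 0, 0, -4, 0, 100, 0, 0, -4, 0, 100, 0, 0, -3, 0, 100, 0, 0, -1.7, 0, 0, 0, 0, 0, 0, 0, 0, 0, 0, 0, 0, 0, 0, 0, 0, 0, 0, 0, 0, 0, 0, 0, 0, 0, 0], squeeze=40)

```text
clock: 3.15
position: [0.5768, -0.034, 0.0961]
ee_rot: [0.001, 1.0, -0.03, 0.002]
contact_force: [-0.1, -0.9, 5.8]
width: 0.0327
```

>>> carry_out(moves=[0, 0, 0, 2, 0, 0, 0, 0, 4, 0, 0, 0, 0, 4, 0, 0, -0.7, 2, 2, 0, 0, -1.4, 4, 0, 0, 0, -1.5, 4.5, 0, 0, 0, -1.5, 4.5, 0, 0, 0, -1.5, 4.5, 0, 0, 0, -1.5, 4.5, 0, 0, 0, -1.5, 4.5, 0, 0])

```text
clock: 4.15
position: [0.4783, 0.2531, 0.2144]
ee_rot: [-0.0, 1.0, -0.03, 0.0]
contact_force: [2.3, 0.2, -1.7]
width: 0.0329
```

>>> carry_out(moves=[0, -1.5, 4.5, 0, 0, 0, -1.4, 3.5, 0, 0, 0, 0, 1.0, 0, 0, 0, 0, 0, -4, 0, 0, 0, 0, -4, 0, 0, 0, 0, -2, 0, 0, 0, 0, 0, 0, 0, 0, 0, 0, 0, 0, 0, 0, 0, 0, 0, 0, 0, 0, 0])

```text
clock: 5.15
position: [0.4517, 0.3419, 0.1161]
ee_rot: [-0.001, 1.0, -0.03, 0.001]
contact_force: [-0.3, -0.4, -1.9]
width: 0.0325
```

```bash
python3 look.py w2;  python3 -c "
from h import *
cv2.imwrite('pics/t2.png',manip.get_image('top')[:,:,::-1])"
```

```text
5.15 [0.4517 0.3419 0.1161] yaw -0.06 0.03249454932543641 [-0.3 -0.4 -1.9]
```

View pics/w2.png

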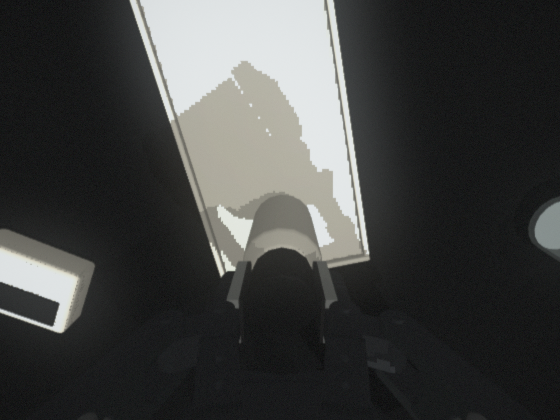

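The tall bottle is held upright over the near end of the tray, centred between the walls.

>>> carry_out(moves=[0, 0, 0, -1, 0, 0, 0, 0, -0.7, 0, 0, 0, 0, -0.4, 0, 0, 0, 0, 0, 0, 0, 0, 0, 0, 0, 100, 0, 0, 0, 0, 100, 0, 0, 0, 0, 100, 0, 0, 0, 0, 100, 0, 0, 0, 0, 100, 0, 0, 0, 0])

```text
clock: 6.25
position: [0.4505, 0.3414, 0.093]
ee_rot: [0.0, 1.0, -0.03, -0.0]
contact_force: [-0.2, 0.0, 0.5]
width: 0.0854
```

>>> carry_out(moves=[100, 0, 0, 3, 0, 100, 0, 0, 3, 0, 100, 1.2, -2.1, 0.5, 0, 100, 2.4, -4.1, 0, 0, 100, 2.4, -4.1, 0, 0, 100, 2.4, -4.1, 0, 0, 100, 2.4, -4.1, 0, 0, 100, 2.4, -4.1, 0, 0, 100, 2.4, -4.1, 0, 0, 100, 2.0, -3.6, 0, 0])

```text
clock: 7.25
position: [0.6277, 0.0361, 0.1581]
ee_rot: [0.0, 1.0, -0.031, 0.0]
contact_force: [0.2, -0.5, 0.2]
width: 0.0855
```

>>> carry_out(moves=[100, 1.2, -2.0, 0, 0, 100, 0, 0, -3, 0, 100, 0, 0, -3, 0, 100, 0, 0, -2, 0, 100, 0, 0, -0.2, 0, 0, 0, 0, 0, 0, 0, 0, 0, 0, 0, 0, 0, 0, 0, 0, 0, 0, 0, 0, 0, 0, 0, 0, 0, 0])

```text
clock: 8.25
position: [0.6398, 0.0187, 0.0782]
ee_rot: [-0.0, 1.0, -0.03, 0.002]
contact_force: [-1.3, 1.6, 6.0]
width: 0.0447
```

>>> carry_out(moves=[0, 0, 0, 1.5, 0, 0, 0, 0, 3, 0, 0, -0.2, 2, 0.5, 0, 0, -0.5, 4, 0, 0, 0, -0.5, 4.5, 0, 0, 0, -0.5, 4.5, 0, 0, 0, -0.5, 4.5, 0, 0, 0, -0.5, 4.5, 0, 0, 0, -0.5, 4.5, 0, 0, 0, -0.5, 4, 0, 0])

```text
clock: 9.25
position: [0.6005, 0.3454, 0.1256]
ee_rot: [0.0, 1.0, -0.03, -0.001]
contact_force: [0.6, -0.0, -2.4]
width: 0.0445
```

>>> carry_out(moves=[0, -0.4, 2.1, 0, 0, 0, 0, 0, -1, 0, 0, 0, 0, -2, 0, 0, 0, 0, -1.5, 0, 0, 0, 0, -0.7, 0, 0, 0, 0, 0, 0, 100, 0, 0, 0, 0, 100, 0, 0, 0, 0, 100, 0, 0, 0, 0, 100, 0, 0, 0, 0])

```text
clock: 10.25
position: [0.5977, 0.364, 0.074]
ee_rot: [0.0, 1.0, -0.03, -0.0]
contact_force: [-0.8, 0.6, 0.9]
width: 0.0854
```

>>> carry_out(moves=[100, 0, 0, 3, 0, 100, 0, 0, 3, 0, 100, 0.3, -2.5, 0, 0, 100, 0.3, -4.7, 0, 0, 100, 0.3, -4.7, 0, 0, 100, 0.3, -4.7, 0, 0, 100, 0.3, -4.7, 0, 0, 100, 0.3, -4.7, 0, 0, 100, 0.3, -4.7, 0, 0, 100, 0.3, -4.7, 0, 0])

```text
clock: 11.25
position: [0.6215, 0.0084, 0.1343]
ee_rot: [0.0, 1.0, -0.03, 0.0]
contact_force: [0.8, -0.0, -0.4]
width: 0.0857
```

>>> carry_out(moves=[100, 0.3, -4.7, 0, 0, 100, 0.1, -4, 0, 0, 100, 0, -2.25, 0, 0, 100, 0, 0, -2.5, 0, 100, 0, 0, -2, 0, 100, 0, 0, -0.2, 0, 0, 0, 0, 0, 0, 0, 0, 0, 0, 0, 0, 0, 0, 0, 0, 0, 0, 0, 0, 0])

```text
clock: 12.25
position: [0.6264, -0.0992, 0.0887]
ee_rot: [0.001, 1.0, -0.03, 0.001]
contact_force: [-0.0, 0.0, 1.5]
width: 0.0326
```

>>> carry_out(moves=[0, 0, 0, 1.5, 0, 0, 0, 0, 3, 0, 0, -1, 2.2, 0.5, 0, 0, -1.4, 4.5, 0, 0, 0, -1.4, 4.5, 0, 0, 0, -1.4, 4.5, 0, 0, 0, -1.4, 4.5, 0, 0, 0, -1.4, 4.5, 0, 0, 0, -1.4, 4.5, 0, 0, 0, -0.8, 4.5, 0, 0])

```text
clock: 13.25
position: [0.5217, 0.2396, 0.1375]
ee_rot: [0.0, 1.0, -0.03, -0.0]
contact_force: [0.9, 0.1, -1.5]
width: 0.0326
```

>>> carry_out(moves=[0, 0, 4.5, 0, 0, 0, 0, 4.5, 0, 0, 0, 0, 2.5, 0, 0, 0, 0, 0, -1.5, 0, 0, 0, 0, -2, 0, 0, 0, 0, -1.1, 0, 0, 0, 0, -0.6, 0, 0, 0, 0, 0, 0, 100, 0, 0, 0, 0, 100, 0, 0, 0, 0])

```text
clock: 14.25
position: [0.5242, 0.353, 0.0861]
ee_rot: [-0.0, 1.0, -0.03, 0.001]
contact_force: [-0.2, 0.8, 1.0]
width: 0.0604
```

Run:
```python
from h import *
s=manip.get_state();print(s["position"],s["width"])
t=manip.get_image("top")[:,:,::-1]; q=manip.get_image("scene")[:,:,::-1]
cv2.imwrite("pics/c3.png",np.hstack([cv2.resize(t[130:310,60:360],(400,240)),cv2.resize(q[80:320,180:480],(400,320))[:240]]))
cv2.imwrite("pics/t3.png",t)
```

```text
[0.52421886 0.35302849 0.08605419] 0.060350337103118185
```

View pics/c3.png

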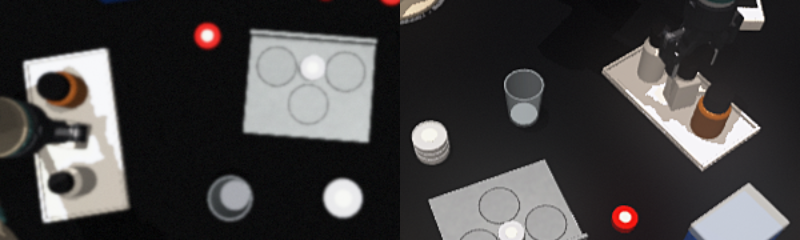

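All three bottles stand upright in the tray, and the rack holds only the dish.

>>> carry_out(moves=[100, 0, 0, 0, 0, 100, 0, 0, 3, 0, 100, 0, 0, 4, 0, 100, 1.2, -4.2, 0, 0, 100, 1.2, -4.5, 0, 0, 100, 1.3, -4.5, 0, 0, 100, 1.3, -4.5, 0, 0, 100, 1.3, -4.5, 0, 0, 100, 1.3, -4.5, 0, 0, 100, 1.3, -4.5, 0, 0])

```text
clock: 15.35
position: [0.6129, 0.0391, 0.1553]
ee_rot: [-0.0, 1.0, -0.03, 0.0]
contact_force: [0.3, 0.8, 0.1]
width: 0.0852
```

>>> carry_out(moves=[100, 1.3, -4.5, 0, 0, 100, 0.8, -3.9, 0, 0, 100, 0, 0, -2, 0, 100, 0, 0, -2, 0, 100, 0, 0, -1, 0, 100, 0, 0, 0, 0, 100, 0, 0, 0, 0, 100, 0, 0, 0, 0, 100, 0, 0, 0, 0, 100, 0, 0, 0, 0])

```text
clock: 16.35
position: [0.634, -0.0429, 0.1061]
ee_rot: [0.0, 1.0, -0.03, 0.001]
contact_force: [-0.4, 0.8, 0.5]
width: 0.0852
```

```bash
python3 look.py w4
python3 - <<'E'
from h import *; import json
s=json.load(open("pics/w4.json")); C=cam("wrist",s); im=cv2.imread("pics/w4.png")
o=im.copy();p=np.array([.634,-.043]);a=np.linspace(0,6.28,60)
q=w2px(C,np.c_[p[0]+.021*np.cos(a),p[1]+.021*np.sin(a),0*a+.022]);cv2.polylines(o,[q.astype(int)],True,(0,255,0),1);cv2.imwrite("pics/ow4.png",o)
E
```

```text
16.35 [ 0.634  -0.0429  0.1061] yaw -0.06 0.0851683315080242 [-0.4  0.8  0.5]
```

View pics/ow4.png

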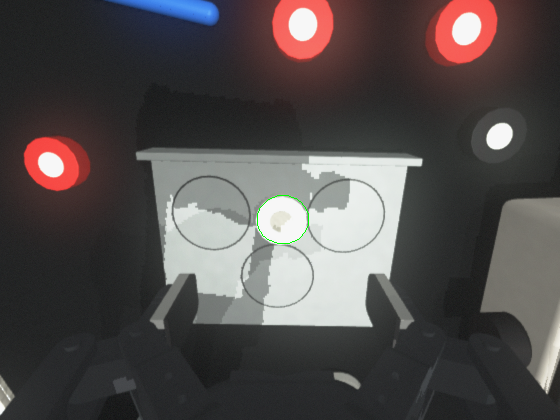

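The overlay matches the dish, so I'll descend and grip it.

>>> carry_out(moves=[100, 0, 0, -2.5, 0, 100, 0, 0, -3, 0, 100, 0, 0, -2.5, 0, 100, 0, 0, -1.2, 0, 100, 0, 0, -0.3, 0, 0, 0, 0, 0, 0, 0, 0, 0, 0, 0, 0, 0, 0, 0, 0, 0, 0, 0, 0, 0, 0, 0, 0, 0, 0], squeeze=25)

```text
clock: 17.4
position: [0.6346, -0.0433, 0.0119]
ee_rot: [0.0, 1.0, -0.03, 0.001]
contact_force: [-0.2, 0.4, 5.4]
width: 0.0405
```

```bash
python3 -c "
from h import *
s=manip.get_state();print(s['qpos'].round(3),s['contact_force'],s['width'])"
```

```text
[-0.177  0.547  1.657 -0.     0.934  1.454] [-0.16169406  0.40183728  5.42229046] 0.04050110690003932
```

>>> carry_out(moves=[0, 0, 0, 2, 0, 0, 0, 0, 4, 0, 0, 0, 0, 4, 0, 0, -1.2, -2.5, 4, 0, 0, -2.0, -4.0, 0, 0, 0, -2.0, -4.0, 0, 0, 0, -2.0, -4.0, 0, 0, 0, -1.5, -3, 0, 0, 0, 0, 0, 0, 0, 0, 0, 0, 0, 0])

```text
clock: 18.4
position: [0.5463, -0.2185, 0.1504]
ee_rot: [-0.0, 1.0, -0.031, 0.0]
contact_force: [-0.3, 0.3, -0.2]
width: 0.0406
```

```bash
python3 look.py w5; python3 -c "
from h import *
s=manip.get_state();print(s['qpos'].round(3))"
```

```text
18.4 [ 0.5463 -0.2185  0.1504] yaw -0.062 0.040598801502835305 [-0.3  0.3 -0.2]
[-4.980e-01  3.510e-01  1.603e+00  1.000e-03  1.188e+00  1.134e+00]
```

View pics/w5.png

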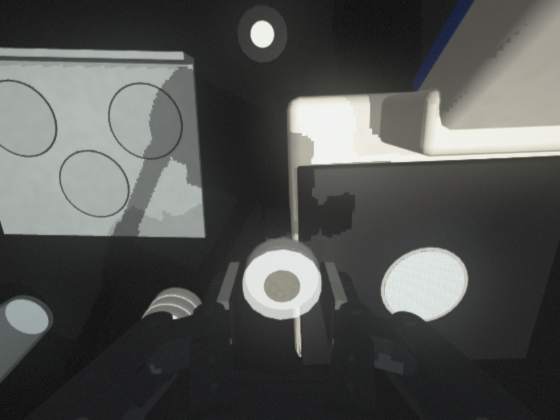

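Run:
```python
from h import *; import json
s=json.load(open("pics/w5.json")); C=cam("wrist",s); im=cv2.imread("pics/w5.png")
g=cv2.cvtColor(im,6)[235:330,375:480]; m=((g>110)*255).astype(np.uint8)
c=max(cv2.findContours(m,0,1)[0],key=cv2.contourArea)[:,0]+[375,235]
up=c[(c[:,1]<300)]
P=np.array([px2w(C,p,.095)[:2] for p in up])
A=np.c_[2*P,np.ones(len(P))]; x=np.linalg.lstsq(A,(P**2).sum(1),rcond=None)[0]
print(x[:2],np.sqrt(x[2]+x[:2]@x[:2]),len(up))
t=cv2.imread("pics/top0.png"); T=cam("top")
# dish centre in hand, top rim z
print([px2w(C,p,.1605).round(4) for p in((283,284),)])
```

```text
[ 0.49661441 -0.32384027] 0.03279117872540553 144
[array([ 0.546 , -0.2182,  0.1605])]
```

>>> carry_out(moves=[0, 0, 0, 0, 0.07, 0, 0, 0, 0, 0.14, 0, 0, 0, 0, 0.14, 0, 0, 0, 0, 0.14, 0, 0, 0, 0, 0.14, 0, 0, 0, 0, 0.14, 0, -0.5, -1, 0, 0.14, 0, -1, -2, 0, 0.14, 0, -1, -2.5, 0, 0.14, 0, -1, -2.5, 0, 0.14])

```text
clock: 19.45
position: [0.5123, -0.297, 0.1503]
ee_rot: [-0.0, 0.802, 0.597, 0.0]
contact_force: [0.1, -0.9, -0.1]
width: 0.0407
```

>>> carry_out(moves=[0, -0.8, -1.5, 0, 0, 0, -0.7, -1.1, 0, 0, 0, 0, 0, -1, 0, 0, 0, 0, -1.5, 0, 0, 0, 0, -1, 0, 0, 0, 0, -0.5, 0, 0, 0, 0, -0.4, 0, 0, 0, 0, 0, 0, 0, 0, 0, 0, 0, 0, 0, 0, 0, 0])

```text
clock: 20.45
position: [0.4969, -0.3243, 0.1069]
ee_rot: [0.001, 0.805, 0.593, 0.0]
contact_force: [-0.6, 0.5, -0.6]
width: 0.0404
```

>>> carry_out(moves=[0, 0, 0, -0.2, 0, 0, 0, 0, -0.2, 0, 0, 0, 0, -0.1, 0, 0, 0, 0, -0.1, 0, 0, 0, 0, 0, 0, 0, 0, 0, 0, 0, 0, 0, 0, 0, 0, 0, 0, 0, 0, 0, 0, 0, 0, 0, 0, 0, 0, 0, 0, 0])

```text
clock: 21.45
position: [0.4964, -0.324, 0.1009]
ee_rot: [0.0, 0.805, 0.593, -0.0]
contact_force: [-1.8, 0.6, 6.0]
width: 0.0405
```

>>> carry_out(moves=[100, 0, 0, 0, 0, 100, 0, 0, 0, 0, 100, 0, 0, 0, 0, 100, 0, 0, 0, 0, 100, 0, 0, 0, 0, 100, 0, 0, 2, 0, 100, 0, 0, 3, 0, 100, 0, 0, 3, 0, 100, 0, 0, 0, 0, 100, 0, 0, 0, 0])

```text
clock: 22.45
position: [0.4968, -0.3242, 0.1809]
ee_rot: [0.001, 0.805, 0.593, 0.0]
contact_force: [-0.3, 1.2, 0.1]
width: 0.0859
```

```bash
python3 look.py w6
python3 - <<'E'
from h import *; import json
s=json.load(open("pics/w6.json")); C=cam("wrist",s); o=cv2.imread("pics/w6.png")
a=np.linspace(0,6.28,80)
for r,z,c in((.03,.095,(0,0,255)),(.021,.111,(0,255,0)),(.042,.095,(255,255,0))):
    q=w2px(C,np.c_[.4965+r*np.cos(a),-.3242+r*np.sin(a),0*a+z]);cv2.polylines(o,[q.astype(int)],True,c,1)
cv2.imwrite("pics/ow6.png",o)
E
```

```text
22.45 [ 0.4968 -0.3242  0.1809] yaw 1.27 0.08590276575721727 [-0.3  1.2  0.1]
```

View pics/ow6.png

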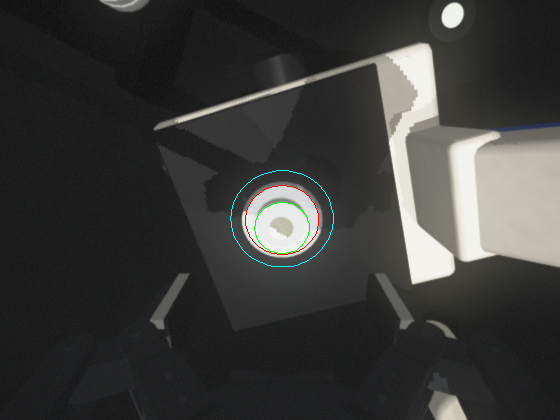

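The dish lies centred in the window, within about 2 mm of the overlay circles. Next I return the bottles, starting with the square one.

>>> carry_out(moves=[100, 0, 2.5, 0, -0.133, 100, 0.2, 4.5, 0, -0.133, 100, 0.2, 4.5, 0, -0.133, 100, 0.2, 4.5, 0, -0.133, 100, 0.2, 4.5, 0, -0.133, 100, 0.2, 4.5, 0, -0.133, 100, 0.2, 4.5, 0, -0.133, 100, 0.2, 4.5, 0, -0.133, 100, 0.2, 4.5, 0, -0.133, 100, 0.2, 4.5, 0, -0.133])

```text
clock: 23.5
position: [0.5133, 0.1068, 0.1788]
ee_rot: [0.0, 0.999, -0.032, -0.001]
contact_force: [0.9, 0.2, 1.0]
width: 0.0851
```

>>> carry_out(moves=[100, 0.2, 4.5, 0, 0, 100, 0.2, 4.5, 0, 0, 100, 0.2, 4.5, 0, 0, 100, 0.2, 4.5, 0, 0, 100, 0.1, 4.5, 0, 0, 100, 0, 2.2, 0, 0, 100, 0, 0, -1.5, 0, 100, 0, 0, -2, 0, 100, 0, 0, 0, 0, 100, 0, 0, 0, 0])

```text
clock: 24.5
position: [0.5228, 0.3516, 0.144]
ee_rot: [0.001, 1.0, -0.029, -0.001]
contact_force: [0.2, -0.5, -0.5]
width: 0.0854
```

```bash
python3 look.py w7
```

```text
24.5 [0.5228 0.3516 0.144 ] yaw -0.058 0.0853814060426386 [ 0.2 -0.5 -0.5]
```

View pics/w7.png

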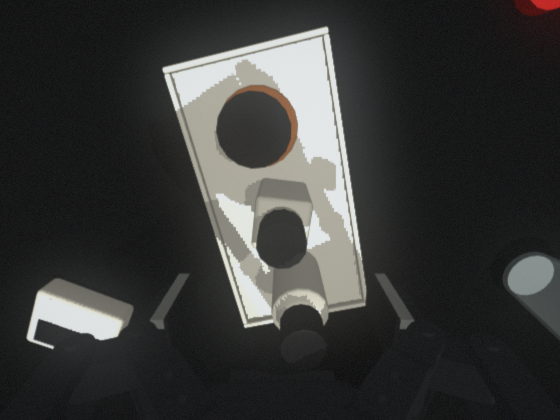

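All three bottles are upright in the tray, with the square one under the gripper.

>>> carry_out(moves=[100, 0.14, 0.14, -1.5, 0, 100, 0, 0, -2, 0, 100, 0, 0, -1.5, 0, 100, 0, 0, -0.7, 0, 100, 0, 0, 0, 0, 0, 0, 0, 0, 0, 0, 0, 0, 0, 0, 0, 0, 0, 0, 0, 0, 0, 0, 0, 0, 0, 0, 0, 0, 0], squeeze=40)

```text
clock: 25.55
position: [0.5254, 0.3535, 0.0893]
ee_rot: [-0.0, 1.0, -0.029, 0.001]
contact_force: [-0.2, -1.7, 4.8]
width: 0.0327
```

>>> carry_out(moves=[0, 0, 0, 1.5, 0, 0, 0, 0, 3, 0, 0, 0, -2.2, 1.5, 0, 0, 0, -4.5, 0, 0, 0, 0.6, -4.5, 0, 0, 0, 1.4, -4.5, 0, 0, 0, 1.4, -4.5, 0, 0, 0, 1.4, -4.5, 0, 0, 0, 1.4, -4.5, 0, 0, 0, 1.4, -4.5, 0, 0])

```text
clock: 26.55
position: [0.6009, 0.0148, 0.1478]
ee_rot: [-0.0, 1.0, -0.029, -0.0]
contact_force: [1.2, -0.2, -2.7]
width: 0.0325
```

>>> carry_out(moves=[0, 1.4, -4.5, 0, 0, 0, 1.25, -4.5, 0, 0, 0, 0, -2.5, 0, 0, 0, 0, 0, -1.5, 0, 0, 0, 0, -2, 0, 0, 0, 0, -1.1, 0, 0, 0, 0, -0.6, 0, 0, 0, 0, 0, 0, 0, 0, 0, 0, 0, 0, 0, 0, 0, 0])

```text
clock: 27.55
position: [0.6282, -0.0984, 0.0973]
ee_rot: [0.0, 1.0, -0.029, 0.001]
contact_force: [-0.2, 0.0, -2.2]
width: 0.0327
```

>>> carry_out(moves=[0, -0.1, -0.1, 0, 0, 0, 0, 0, -0.3, 0, 0, 0, 0, -0.25, 0, 0, 0, 0, -0.15, 0, 0, 0, 0, 0, 0, 100, 0, 0, 0, 0, 100, 0, 0, 0, 0, 100, 0, 0, 0, 0, 100, 0, 0, 0, 0, 100, 0, 0, 2, 0])

```text
clock: 28.55
position: [0.6244, -0.099, 0.1067]
ee_rot: [-0.001, 1.0, -0.029, -0.003]
contact_force: [-1.0, 0.7, -0.3]
width: 0.0856
```

>>> carry_out(moves=[100, 0, 0, 3, 0, 100, 0, 1, 2, 0, 100, -0.3, 4, 0, 0, 100, -0.3, 4.7, 0, 0, 100, -0.3, 4.7, 0, 0, 100, -0.3, 4.7, 0, 0, 100, -0.4, 4.7, 0, 0, 100, -0.4, 4.7, 0, 0, 100, -0.4, 4.7, 0, 0, 100, -0.4, 4.7, 0, 0])

```text
clock: 29.55
position: [0.5981, 0.2814, 0.1593]
ee_rot: [0.0, 1.0, -0.029, 0.0]
contact_force: [0.8, 0.2, -0.1]
width: 0.0855
```

>>> carry_out(moves=[100, -0.2, 4.7, 0, 0, 100, 0, 3.7, 0, 0, 100, 0, 0, -2, 0, 100, 0, 0, -2, 0, 100, 0, 0, 0, 0, 100, 0, 0, 0, 0, 100, 0, 0, 0, 0, 100, 0, 0, 0, 0, 100, 0, 0, 0, 0, 100, 0, 0, 0, 0])

```text
clock: 30.55
position: [0.5968, 0.3634, 0.1201]
ee_rot: [-0.0, 1.0, -0.029, 0.0]
contact_force: [-0.2, 0.0, -0.3]
width: 0.0854
```

>>> carry_out(moves=[100, 0.1, 0.05, -1.5, 0, 100, 0, 0, -2, 0, 100, 0, 0, -0.85, 0, 100, 0, 0, 0, 0, 0, 0, 0, 0, 0, 0, 0, 0, 0, 0, 0, 0, 0, 0, 0, 0, 0, 0, 0, 0, 0, 0, 0, 0, 0, 0, 0, 0, 0, 0])

```text
clock: 31.55
position: [0.5983, 0.3644, 0.077]
ee_rot: [-0.001, 1.0, -0.029, 0.001]
contact_force: [0.4, 0.2, 5.0]
width: 0.0447
```

>>> carry_out(moves=[0, 0, 0, 1.5, 0, 0, 0, 0, 3, 0, 0, 0.2, -2, 0.5, 0, 0, 0.5, -4, 0, 0, 0, 0.5, -4.5, 0, 0, 0, 0.5, -4.5, 0, 0, 0, 0.5, -4.5, 0, 0, 0, 0.5, -4.5, 0, 0, 0, 0.5, -4.5, 0, 0, 0, 0.5, -4, 0, 0])

```text
clock: 32.55
position: [0.633, 0.0357, 0.1251]
ee_rot: [0.001, 1.0, -0.029, -0.001]
contact_force: [1.3, 0.2, -3.2]
width: 0.0445
```

>>> carry_out(moves=[0, 0.4, -2.0, 0, 0, 0, 0, 0, -1, 0, 0, 0, 0, -2, 0, 0, 0, 0, -1.0, 0, 0, 0, 0, -0.4, 0, 0, 0, 0, 0, 0, 0, 0, 0, 0, 0, 0, 0, 0, 0, 0, 0, 0, 0, 0, 0, 0, 0, 0, 0, 0])

```text
clock: 33.55
position: [0.6387, 0.0191, 0.0823]
ee_rot: [0.0, 1.0, -0.029, 0.0]
contact_force: [-0.1, -0.5, -2.1]
width: 0.0447
```

>>> carry_out(moves=[0, 0.1, 0, -0.2, 0, 0, 0, 0, -0.15, 0, 0, 0, 0, -0.1, 0, 0, 0, 0, 0, 0, 0, 0, 0, 0, 0, 100, 0, 0, 0, 0, 100, 0, 0, 0, 0, 100, 0, 0, 0, 0, 100, 0, 0, 0, 0, 100, 0, 0, 2, 0])

```text
clock: 34.55
position: [0.6373, 0.0191, 0.0946]
ee_rot: [-0.0, 1.0, -0.029, -0.003]
contact_force: [0.1, -0.3, -0.8]
width: 0.0856
```

>>> carry_out(moves=[100, 0, 0, 3, 0, 100, 0, 0, 3, 0, 100, -1.2, 2.1, 0.5, 0, 100, -2.4, 4.1, 0, 0, 100, -2.4, 4.1, 0, 0, 100, -2.4, 4.1, 0, 0, 100, -2.4, 4.1, 0, 0, 100, -2.4, 4.1, 0, 0, 100, -2.4, 4.1, 0, 0, 100, -2.2, 3.6, 0, 0])

```text
clock: 35.55
position: [0.4601, 0.3238, 0.1624]
ee_rot: [-0.0, 1.0, -0.029, 0.0]
contact_force: [2.1, 0.6, -0.0]
width: 0.0854
```

>>> carry_out(moves=[100, -1.1, 1.95, 0, 0, 100, 0, 0, 0, 0, 100, 0, 0, 0, 0, 100, 0, 0, 0, 0, 100, 0, 0, 0, 0, 100, 0, 0, 0, 0, 100, 0, 0, 0, 0, 100, 0, 0, 0, 0, 100, 0, 0, 0, 0, 100, 0, 0, 0, 0])

```text
clock: 36.55
position: [0.4505, 0.3414, 0.1623]
ee_rot: [0.0, 1.0, -0.029, 0.0]
contact_force: [1.0, -1.0, 0.1]
width: 0.0853
```

Exactly over the release point. Descend to z≈0.0955 and grip.

>>> carry_out(moves=[100, 0, 0, -2, 0, 100, 0, 0, -2.5, 0, 100, 0, 0, -1.7, 0, 100, 0, 0, -0.5, 0, 100, 0, 0, 0, 0, 0, 0, 0, 0, 0, 0, 0, 0, 0, 0, 0, 0, 0, 0, 0, 0, 0, 0, 0, 0, 0, 0, 0, 0, 0])

```text
clock: 37.55
position: [0.4509, 0.3415, 0.0962]
ee_rot: [-0.0, 1.0, -0.029, 0.001]
contact_force: [0.0, -1.3, 4.9]
width: 0.0326
```

>>> carry_out(moves=[0, 0, 0, 2, 0, 0, 0, 0, 4, 0, 0, 0, 0, 4, 0, 0, 0.7, -2, 2, 0, 0, 1.4, -4, 0, 0, 0, 1.5, -4.5, 0, 0, 0, 1.5, -4.5, 0, 0, 0, 1.5, -4.5, 0, 0, 0, 1.5, -4.5, 0, 0, 0, 1.5, -4.5, 0, 0])

```text
clock: 38.55
position: [0.5464, 0.0548, 0.2149]
ee_rot: [-0.0, 1.0, -0.029, -0.0]
contact_force: [1.1, -0.3, -1.5]
width: 0.0327
```

>>> carry_out(moves=[0, 1.5, -4.5, 0, 0, 0, 1.4, -4.5, 0, 0, 0, 0, 0, 0, 0, 0, 0, 0, -3, 0, 0, 0, 0, -4, 0, 0, 0, 0, -3, 0, 0, 0, 0, -1, 0, 0, 0, 0, -0.3, 0, 0, 0, 0, 0, 0, 0, 0, 0, 0, 0])

```text
clock: 39.55
position: [0.5768, -0.0335, 0.104]
ee_rot: [0.0, 1.0, -0.029, 0.002]
contact_force: [0.3, 0.5, -2.4]
width: 0.0326
```

>>> carry_out(moves=[0, 0, 0, -0.3, 0, 0, 0, 0, -0.25, 0, 0, 0, 0, -0.15, 0, 0, 0, 0, 0, 0, 0, 0, 0, 0, 0, 100, 0, 0, 0, 0, 100, 0, 0, 0, 0, 100, 0, 0, 0, 0, 100, 0, 0, 0, 0, 100, 0, 0, 2, 0])

```text
clock: 40.55
position: [0.5733, -0.0331, 0.1129]
ee_rot: [-0.0, 1.0, -0.029, -0.003]
contact_force: [-0.7, 1.7, -0.6]
width: 0.0854
```

>>> carry_out(moves=[100, 0, 0, 3, 0, 100, 0, 0, 4, 0, 100, 0, 0, 4, 0, 100, 0, 0, 2.3, 0, 100, 0, 0, 0, 0, 100, 0, 0, 0, 0, 100, 0, 0, 0, 0, 100, 0, 0, 0, 0, 100, 0, 0, 0, 0, 100, 0, 0, 0, 0])

```text
clock: 41.55
position: [0.5752, -0.0335, 0.2475]
ee_rot: [-0.0, 1.0, -0.029, -0.001]
contact_force: [-0.6, 0.4, 0.3]
width: 0.0852
```

```bash
python3 look.py w8
python3 - <<'E'
from h import *; import json
a=cv2.imread("pics/w1.png"); b=cv2.imread("pics/w8.png")
A=cam("wrist",json.load(open("pics/w1.json")));B=cam("wrist",json.load(open("pics/w8.json")))
# overlay of first-measured cap circles at start positions on the new picture
k=4;x0,y0,x1,y1=190,65,390,215
o=cv2.convertScaleAbs(cv2.resize(b[y0:y1,x0:x1],None,fx=k,fy=k,interpolation=2),alpha=1.4,beta=20)
t=np.linspace(0,6.28,60)
for p,z,r in(((.6397,.0188),.101,.023),((.627,-.0986),.111,.017),((.5755,-.0339),.121,.017)):
    q=(w2px(B,np.c_[p[0]+r*np.cos(t),p[1]+r*np.sin(t),0*t+z])-[x0,y0]+.5)*k;cv2.polylines(o,[q.astype(int)],True,(0,255,0),1)
cv2.imwrite("pics/o8.png",o)
E
```

```text
41.55 [ 0.5752 -0.0335  0.2475] yaw -0.058 0.08520934213045042 [-0.6  0.4  0.3]
```

View pics/o8.png

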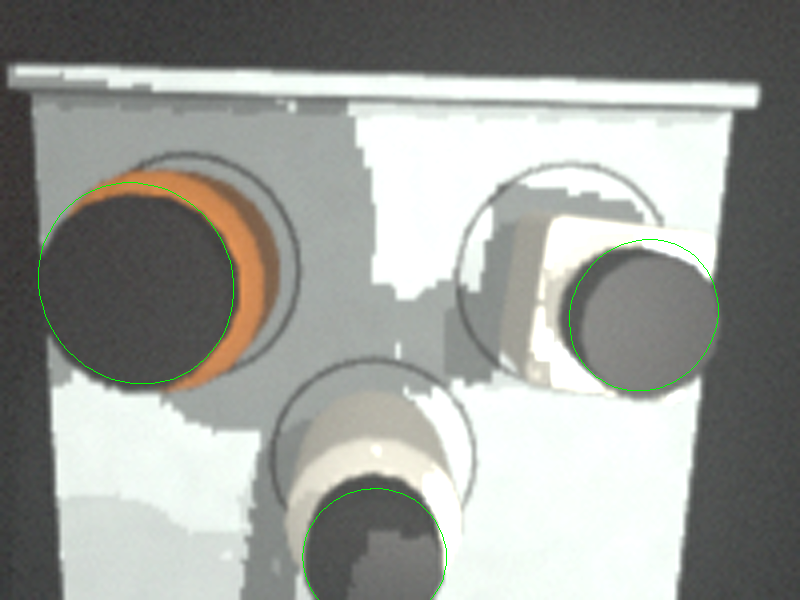

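The bottles stand within about 3 mm of the start circles. I'll take one last overall look before handing in.

```bash
python3 -c "
from h import *
cv2.imwrite('pics/s9.png',manip.get_image('scene')[:,:,::-1])"
```

```text
(no output)
```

View pics/s9.png

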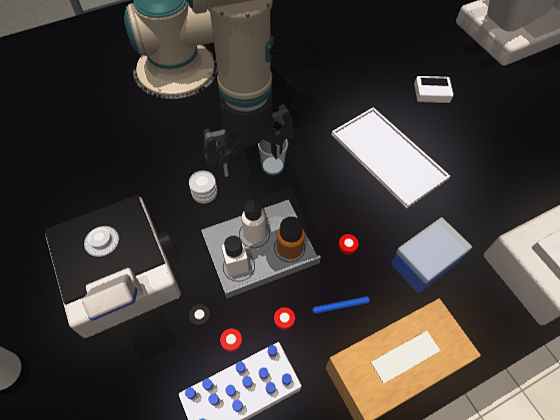

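The bottles are back in the rack, the dish is on the window at (101,239), and the beaker and stack are where they were.

```bash
python3 -c "
from rig import manip
print(manip.sign_off())"
```

```text
the job is handed in; nothing more can be done
None
```

The job is done and handed in at about 42 s of the 138 s allowed; `sign_off` reports no verdict. I moved all three bottles to the tray, set the dish on the imager's window, then put each bottle back on its own spot.

- **Dish:** the wrist view after release showed it flat and about 2 mm from the window's centre.
- **Bottles:** the last wrist view showed all three upright, within about 3 mm of where they started.
- **Beaker and dish stack:** the final scene picture shows both where they were at the start. I checked this by eye only.
- **Contact and forces:** the gripper ended open and clear of everything. The highest force I read was about 6 N, mostly as the fingers closed on something and when the dish touched the stage. I only saw readings at the end of each move.

No check failed. The top and wrist cameras disagreed by up to 4 mm in places; I averaged the two, which left ample margin.

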